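Check a table grill with a surface thermometer

TASK

Take the orange surface thermometer out of its stand and set its sprung tip inside the blue ring on the sloping grill plate, square to the plate, pressing lightly so that the tip is pushed about half way in, for two seconds. Then lift it clear and do the same inside the red ring, and finish there: the program ends with the thermometer still held, pressed lightly and square on the red spot. The grill counts as hot, so nothing but the thermometer may touch it; do not measure the yellow spot, and leave the other things where they are.

Things in the scene. Friction and masses are not known exactly. Their poses are not given: they have to be found in the camera images.
- probe: thermometer, 0.14 kg, upright in its stand, tip down. Origin: centre of the underside of its black collar (34 mm across, z 0 to 8 mm); z runs up along the handle. Orange handle z 8 to 98 mm, 34 mm along x, 24 mm along y: grip it across the flat 24 mm. Steel shaft 11 mm across down to z = -30 mm; copper tip at z = -52 mm when not pressed
- probe_tip (a point): centre of the underside of the thermometer's copper tip (10 mm across), on the probe's axis; moves with the plunger
- probe_plunger (a joint): how far the sprung tip is pushed in, in m: 0 free, 0.012 fully in. The spring pushes about 1 N at the start of the travel, 3.4 N half way and 5.8 N when fully in; after that it is rigid
- stand: fixed white tube on a grey foot 64 mm across, 65 mm high; origin at the centre of its underside. The probe's collar rests on its rim, the shaft hangs in its 20 mm bore: lift the probe at least 60 mm straight up to free it
- grill: fixed table grill, 180 mm (x) by 210 mm (y), whose flat dark plate slopes 15 degrees, low at the drip tray (its -x side, roughly facing the robot). Origin: centre of its underside; the plate surface is 75 mm above it there. Rims at the plate's sides and high edge stand 6 to 8 mm over it; highest point about 105 mm up
- spot_blue: flat measuring spot on the sloping grill plate: a bare metal disc 28 mm across inside a blue ring 38 mm across. Origin at its centre on the plate surface; its z axis is the plate's surface normal (15 degrees off vertical). First spot to measure. The three spots lie in a level row 60 mm apart across the plate, in an order that changes.
- spot_red: flat measuring spot on the sloping grill plate: a bare metal disc 28 mm across inside a red ring 38 mm across. Origin at its centre on the plate surface; its z axis is the plate's surface normal (15 degrees off vertical). Second spot, where the job ends. The three spots lie in a level row 60 mm apart across the plate, in an order that changes.
- spot_yellow: flat measuring spot on the sloping grill plate: a bare metal disc 28 mm across inside a yellow ring 38 mm across. Origin at its centre on the plate surface; its z axis is the plate's surface normal (15 degrees off vertical). Not to be measured. The three spots lie in a level row 60 mm apart across the plate, in an order that changes.
- mug_tea: white mug, 82x114x91 mm, bystander behind the work; origin at the centre of its underside
- salt_shaker: wooden shaker, 44 mm across, 95 mm high, bystander; origin at the centre of its underside
- pepper_shaker: wooden shaker, 44 mm across, 95 mm high, bystander; origin at the centre of its underside
- jam_jar: jam jar, 69 mm across, 99 mm high, bystander; origin at the centre of its underside
There are look-alikes about, which are no part of the job. What is shaped like the probe but green or purple is not meant. Several things have the shape of the stand; the one meant has the colours described above.

How it is judged:
By the outcome, as a careful person would: the job done as asked, in the order asked, and still so for the second after the job is handed in, while the arm keeps its last pose, push and grip.
It also fails if it takes over 48 s, if anything falls off the work surface, if the arm or the gripper's body presses on something with over 40 N, if the wrist force passes 120 N, or if a joint passes its speed limit or range.

ROBOT

A 7-joint arm with a two-finger parallel gripper is mounted at the origin on a cart in front of the work surface, level with it; the furniture and walls round the work are solid. World frame = base frame: x ahead of the robot, y to its left, z up, the work surface at z = 0. Lengths are in m, angles in rad, forces in N, time in s.
With the tool pointing down it reaches from about 0.4 to 0.85 m from the base axis. Payload 6.9 kg.
Tool frame: the origin (TCP) lies midway between the tips of the shut fingers; the grasp point (between the pads) lies behind it (ctrl.pinch_z is the z of the grasp point in the tool frame, in m); z points along the fingers, y is the line along which they close (so a half turn about z gives the same grasp; the last joint's range is limited). The gripper opens to 85 mm and grips with 20 to 120 N. Pads are 22 mm wide; open, the fingers measure 114 mm over their backs; the gripper's body (76 mm by 85 mm) begins 54 mm behind the grasp point. The pads swing forward as they close: fully open they stand 13 mm farther back than shut.
Start: joints at [1.415, 0.507, -0.238, 1.5, 0.126, 1.149, -0.155], TCP at [0.162, -0.604, 0.231] pointing down, gripper open.
Joint ranges: [-3.08, 3.08], [-0.24, 2.05], [-1.43, 1.35], [0, 2.5], [-1.52, 4.66], [0.17, 1.96], [-2.89, 2.89]. Speed limits (rad/s): [2.39, 2.39, 3.14, 3.14, 3.14, 3.14, 3.14].

INTERFACE

Orientations are given as a unit quaternion [w, x, y, z].
In Python, from station import ctrl, get_state, vision, ticket, models gives the robot as it stands. Calls block until the motion is done:
- ctrl.movep(position, orientation): joint-space move of the TCP to a pose.
- ctrl.movel(position, frame=None, max_speed=0.15): straight line of the TCP; frame=None keeps the orientation; max_speed is the mean speed in m/s.
- ctrl.set_joints(angles): joint-space move.
- ctrl.ungrasp() and ctrl.close_gripper(force=None): open the fingers fully, or close them until they stop; force is the grip in N (None keeps the last).
- ctrl.pause(seconds).
- ctrl.ik(position, orientation): joint angles nearest the present ones, or None.
- get_state(): the state.
- vision.grab_frame(name): name is "scene" or "top" or "wrist"; returns (picture, depth): 400x640x3 uint8, blue, green, red; 400x640 float32, m along the optical axis (not along the pixel's ray), 0 where there is no reading.
- vision.camera_info(name): a dict with "mtx" (3x3 intrinsics, pixels), "R" (3x3) and "t" (3): a world point X has camera coordinates R X + t; the wrist camera has in their place "hand_eye" (4x4, takes a point from camera to tool coordinates, whose origin is the TCP and whose axes are the flange's). Camera axes: x right, y down, z forward; pixel columns grow to the right and rows downward; lengths in m; the calibration is good to about 2 mm. A picture is of the moment at which its call begins: read the wrist's pose just before it. camera_info takes no time and is no camera call.
A pose or a line that the arm cannot do raises ctrl.Unreachable and nothing moves.
- ticket.close_job(): hands the job in; it is judged then, once.
Trained networks look in the newest picture that a camera, given by its name, has taken for a name from the list of things; names that differ only in an ending like _2 or _b are one class to them, and where a whole thing is asked for, a point or a joint stands for the part that bears it (a point fixed in the world has none). Each returns a list of dicts, best first, with "p" (0 to 1); they miss things now and then, are a little off and sometimes report something else, mostly with a low value. They report only what shows in the picture. A call takes as long as a camera call. They do not tell look-alikes from the thing itself.
- models.recognise(camera, target): "point" ([column, row] in pixels, amid what is visible of it).
- models.masks_of(camera, target): "mask" (400x640 bool, what is visible of it) and "point" ([column, row] in pixels, amid what is visible of it).
The state is a dict: "time": time; "qpos": joint angles; "qd": joint speeds; "tau": joint torques, N m; "tcp_pos": TCP position; "eef_rot": TCP orientation; "contact_force": force on the tool from outside, world axes, zero at the start; "wrist_torque": the same for the moment, N m; "width": finger opening in m; "gripper_force": force on a finger pad.
Only numpy, scipy, OpenCV 4.12 (cv2) and the standard library are available. Lean on these libraries where they do the work, as an engineer would, in place of code of your own. Each camera call takes 0.05 s, during which the arm holds its last target. There are 200 camera calls.

## Working session

There is one attempt and no reset: what is moved stays moved. The work goes in short steps, each a Python script; the robot and the scene stay as the last script left them, time stands still between calls to the robot, and variables do not carry over. Pictures are saved under pics/ and viewed, at most 10 in all, crops included, and the job is handed in when it is done.

```bash
ls; mkdir -p pics; python3 - <<'E'
from station import ctrl, get_state, vision, models
import cv2, numpy as np
s=get_state(); print(s['time'],s['tcp_pos'],s['eef_rot'],s['width'],ctrl.pinch_z)
a,da=vision.grab_frame("scene"); b,db=vision.grab_frame("top")
np.savez('f.npz',a=a,da=da,b=b,db=db)
for c in("scene","top"):
    i=vision.camera_info(c); R,t=np.array(i['R']),np.array(i['t']); print(c,np.array(i['mtx']).tolist(),(-R.T@t).round(3),R.round(2).tolist())
    for n in("probe","stand","spot_blue","spot_red","spot_yellow","grill"):
        print(c,n,[(np.round(r['point']).tolist(),round(r['p'],2)) for r in models.recognise(c,n)])
cv2.imwrite('pics/a.png',a);cv2.imwrite('pics/b.png',b)
E
```

```text
pics
0.0 [ 0.16156856 -0.60323893  0.23042104] [-8.81298574e-04  9.91446183e-01  1.30513119e-01 -1.21884637e-04] 0.08516001046608307 -0.0187
scene [[376.4322032768437, 0.0, 327.1818181562923], [0.0, 376.4322032768437, 200.1803094678008], [0.0, 0.0, 1.0]] [ 0.088 -0.449  0.597] [[0.76, -0.65, -0.02], [-0.41, -0.46, -0.79], [0.5, 0.61, -0.62]]
scene probe [([339.0, 275.0], 0.91), ([380.0, 296.0], 0.87), ([368.0, 239.0], 0.57)]
scene stand [([229.0, 193.0], 0.69), ([362.0, 277.0], 0.64)]
scene spot_blue []
scene spot_red [([288.0, 187.0], 0.52), ([392.0, 187.0], 0.4), ([322.0, 210.0], 0.22)]
scene spot_yellow [([321.0, 212.0], 0.43)]
scene grill [([388.0, 189.0], 0.63), ([300.0, 211.0], 0.56)]
top [[471.42700700254716, 0.0, 321.64049463885664], [0.0, 471.42700700254716, 203.27074820845235], [0.0, 0.0, 1.0]] [0.395 0.048 1.084] [[0.01, -1.0, -0.03], [-0.99, -0.0, -0.15], [0.15, 0.03, -0.99]]
top probe [([416.0, 243.0], 0.81), ([458.0, 276.0], 0.8), ([418.0, 289.0], 0.61)]
top stand [([401.0, 251.0], 0.74), ([215.0, 275.0], 0.57)]
top spot_blue [([309.0, 237.0], 0.54)]
top spot_red [([285.0, 241.0], 0.48)]
top spot_yellow [([336.0, 236.0], 0.75)]
top grill [([308.0, 248.0], 0.79), ([308.0, 237.0], 0.26)]
```

View pics/a.png

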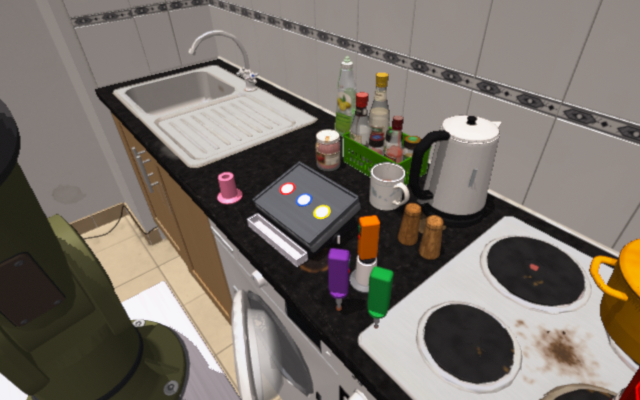

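View pics/b.png

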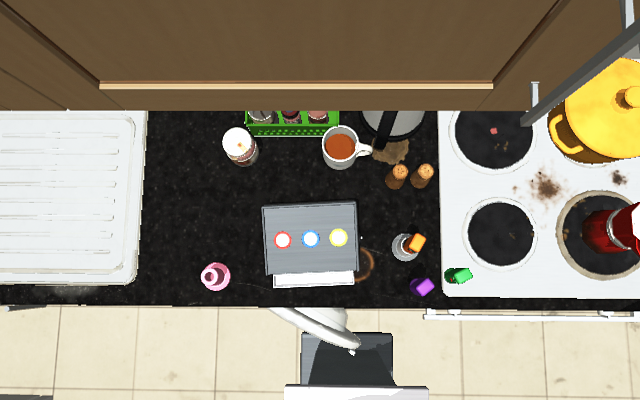

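Scene view: the orange probe is at (368,239) in the white stand at (362,277). The look-alikes are the purple probe (339,272), the green probe (380,293) and the pink stand (228,190). The plate's spots are red (288,188), blue (304,200) and yellow (321,212). In the top view, orange is at (417,242), the white stand at (404,247), red (283,240), blue (311,238) and yellow (339,237). The probe to take is the orange one in the white stand.

```bash
cat > h.py <<'E'
import numpy as np, cv2
from station import vision
def cloud(c,d,T=None):
    """world points (HxWx3) of a depth picture; T: camera-to-world 4x4 for the wrist camera"""
    i=vision.camera_info(c); K=np.array(i['mtx'])
    v,u=np.indices(d.shape)
    P=np.stack([(u-K[0,2])/K[0,0]*d,(v-K[1,2])/K[1,1]*d,d],-1)
    if T is not None: return P@T[:3,:3].T+T[:3,3]
    return (P-np.array(i['t']))@np.array(i['R'])
def hue(img,lo,hi,s=120,v=60):
    h=cv2.cvtColor(img,cv2.COLOR_BGR2HSV)
    return (h[...,0]>=lo)&(h[...,0]<=hi)&(h[...,1]>=s)&(h[...,2]>=v)
E
python3 - <<'E'
from h import *
f=np.load('f.npz')
for c,k,boxes in(("scene","a",dict(orange=(345,205,390,262),purple=(325,240,352,312),green=(366,262,395,330),red=(276,178,300,197),blue=(294,192,315,208),yellow=(310,203,333,221),plate=(270,180,345,230),stand=(350,258,378,292))),
  ("top","b",dict(orange=(405,228,430,255),purple=(408,275,440,300),green=(445,262,475,290),red=(273,230,293,250),blue=(301,228,321,248),yellow=(328,227,350,248),plate=(270,212,350,265),stand=(388,230,420,264)))):
    img,d=f[k],f['d'+k]; P=cloud(c,d)
    H=dict(orange=(5,18),purple=(130,160),green=(50,90),red=(0,8),blue=(95,130),yellow=(20,35))
    for n,(x0,y0,x1,y1) in boxes.items():
        m=np.zeros(d.shape,bool); m[y0:y1,x0:x1]=1; m&=d>0
        if n in H:
            mm=hue(img,*H[n],s=90)
            if n=='red': mm|=hue(img,170,180,s=90)
            m&=mm
        p=P[m]
        if n=='plate':
            p=p[(p[:,2]>.04)&(p[:,2]<.12)]
            for _ in range(5):
                cc=p.mean(0); nn=np.linalg.svd(p-cc,full_matrices=False)[2][2]; nn*=np.sign(nn[2])
                p=p[abs((p-cc)@nn)<max(.002,1.5*((p-cc)@nn).std())]
            print(c,'plane',cc.round(4),nn.round(4),'tilt',np.degrees(np.arccos(nn[2])).round(2),'az',np.degrees(np.arctan2(nn[1],nn[0])).round(1),((p-cc)@nn).std().round(4),len(p))
        elif len(p):
            ys,xs=np.nonzero(m)
            mid=np.array(cv2.minEnclosingCircle(np.c_[xs,ys].astype(np.float32))[0])
            print(c,n,len(p),'pix',mid.round(1),'med',np.median(p,0).round(4),'lo',np.percentile(p,2,axis=0).round(3),'hi',np.percentile(p,98,axis=0).round(3))
a=cv2.resize(f['a'][200:340,310:430],None,fx=4,fy=4,interpolation=cv2.INTER_CUBIC)
cv2.imwrite('pics/c.png',a)
E
```

```text
scene orange 888 pix [367.5 236.5] med [ 0.454  -0.119   0.1249] lo [ 0.441 -0.129 -0.002] hi [0.609 0.028 0.162]
scene purple 996 pix [336.5 272.8] med [ 0.3674 -0.1347  0.1123] lo [ 0.356 -0.147 -0.002] hi [ 0.463 -0.018  0.149]
scene green 1051 pix [377.5 292. ] med [ 0.3883 -0.2076  0.1163] lo [ 0.38  -0.221  0.049] hi [ 0.411 -0.174  0.149]
scene red 88 pix [287.  188.5] med [0.4689 0.1602 0.0739] lo [0.451 0.142 0.068] hi [0.488 0.182 0.079]
scene blue 91 pix [303.5 199.5] med [0.471  0.0999 0.0736] lo [0.455 0.083 0.068] hi [0.491 0.122 0.079]
scene yellow 105 pix [321.5 212. ] med [0.4758 0.0406 0.0741] lo [0.457 0.023 0.069] hi [0.494 0.061 0.08 ]
scene plane [0.4684 0.09   0.0725] [-0.2583 -0.0145  0.9659] tilt 15.0 az -176.8 0.0009 2968
scene stand 951 pix [363.5 274.5] med [ 0.4419 -0.1218  0.0401] lo [ 0.381 -0.204 -0.003] hi [ 0.482 -0.056  0.148]
top orange 172 pix [415.  243.5] med [ 0.4583 -0.1073  0.1508] lo [ 0.439 -0.158 -0.003] hi [ 0.486 -0.097  0.163]
top purple 292 pix [421.8 286. ] med [ 0.3712 -0.1256  0.1466] lo [ 0.355 -0.173 -0.001] hi [ 0.387 -0.111  0.151]
top green 281 pix [458.4 275. ] med [ 0.3931 -0.1988  0.1467] lo [ 0.381 -0.219  0.058] hi [ 0.409 -0.186  0.151]
top red 99 pix [282.4 239.8] med [0.4661 0.1596 0.074 ] lo [0.449 0.142 0.066] hi [0.485 0.177 0.08 ]
top blue 115 pix [310.1 238.5] med [0.4687 0.0991 0.0738] lo [0.452 0.08  0.068] hi [0.488 0.117 0.079]
top yellow 97 pix [337.8 237.3] med [0.4731 0.0394 0.0742] lo [0.454 0.022 0.068] hi [0.49  0.056 0.081]
top plane [0.4703 0.0998 0.0738] [-0.2568 -0.0147  0.9664] tilt 14.9 az -176.7 0.0011 3034
top stand 1083 pix [403.5 246.5] med [ 0.4525 -0.1022  0.0045] lo [ 0.421 -0.144 -0.004] hi [ 0.496 -0.076  0.163]
```

View pics/c.png

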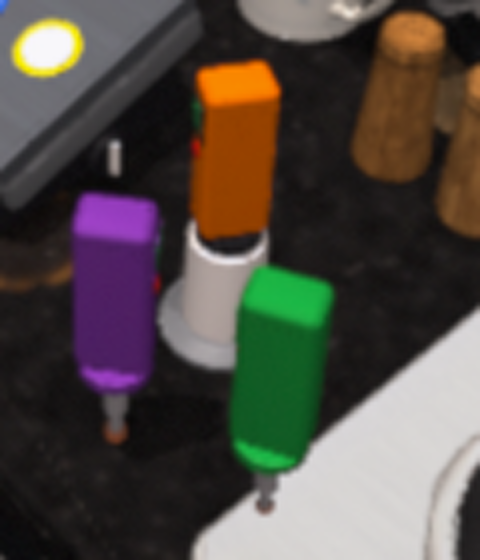

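The crop shows the orange probe upright in the white stand, its display facing image-left. Purple and green stand on their own tips in front of it. The plate measures 15.0°, the spots are 60 mm apart, and z ≈ 0.074, all as described. Next is a wrist view from above the orange handle, from two places.

```bash
cat >> h.py <<'E'
from scipy.spatial.transform import Rotation as Ro
def toT(pos,q):
    T=np.eye(4); T[:3,:3]=Ro.from_quat(np.roll(q,-1)).as_matrix(); T[:3,3]=pos; return T
def quat(R): return np.roll(Ro.from_matrix(R).as_quat(),1)
def frame(z,y):
    z=z/np.linalg.norm(z); y=y-z*(y@z); y/=np.linalg.norm(y); return np.c_[np.cross(y,z),y,z]
def wrist():
    from station import get_state
    s=get_state(); T=toT(s['tcp_pos'],s['eef_rot'])@np.array(vision.camera_info('wrist')['hand_eye'])
    img,d=vision.grab_frame('wrist'); return img,d,T
def topface(P,m,z0,tol=.004):
    p=P[m&(abs(P[...,2]-z0)<tol)]
    (c,s,a)=cv2.minAreaRect(p[:,:2].astype(np.float32)*1000); return len(p),np.round(c,1),np.round(s,1),a,np.median(p[:,2]).round(4)
E
python3 - <<'E'
from h import *
from station import ctrl,get_state
f=np.load('f.npz')
for c,k in(("scene","a"),("top","b")):
    P=cloud(c,f['d'+k]); print(c,topface(P,hue(f[k],5,18,s=90)&(np.hypot(P[...,0]-.456,P[...,1]+.108)<.04),.163))
print(np.round(vision.camera_info('wrist')['hand_eye'],3).tolist())
q=ctrl.ik([.43,-.11,.34],quat(frame(np.array([0,0,-1.]),np.array([0,1.,0])))); print(q)
q2=ctrl.ik([.43,-.11,.34],quat(frame(np.array([0,0,-1.]),np.array([0,-1.,0])))); print(q2, get_state()['qpos'])
E
```

```text
scene (153, array([ 459. , -113.2]), array([23. , 31.6]), 56.74219512939453, np.float64(0.1611))
top (46, array([ 457.1, -113.2]), array([23.1, 31.7]), 61.84762191772461, np.float64(0.1606))
[[0.001, -0.958, -0.286, 0.074], [1.0, 0.001, -0.0, 0.001], [0.0, -0.286, 0.958, -0.142], [0.0, 0.0, 0.0, 1.0]]
[ 1.08697434  0.25347884 -1.14247609  1.73573003  0.23861348  1.30602978
  1.46412661]
[ 0.73817781  0.16711562 -0.65196222  1.73867996  0.10582822  1.27120354
 -1.50916718] [ 1.4145058   0.50743449 -0.23760419  1.50018311  0.12566447  1.1489115
 -0.15481691]
```

```bash
python3 - <<'E'
from h import *
from station import ctrl,get_state
d=np.array([0,0,-1.]); n=np.array([-.2576,-.0146,.9662])
az=np.radians(59)
lo=np.array([-3.08,-.24,-1.43,0,-1.52,.17,-2.89]);hi=np.array([3.08,2.05,1.35,2.5,4.66,1.96,2.89])
for s in(1,-1):
    y=s*np.array([np.cos(az),np.sin(az),0])
    for nm,p in(('pre',[.458,-.113,.27]),('grasp',[.458,-.113,.108]),('lift',[.458,-.113,.24])):
        q=ctrl.ik(p,quat(frame(d,y))); print(s,nm,None if q is None else (np.round(q,2),np.minimum(q-lo,hi-q).min().round(2)))
for deg in range(0,360,30):
    y=np.array([np.cos(np.radians(deg)),np.sin(np.radians(deg)),0]); r=[]
    for sp in([.469,.0995,.0738],[.467,.160,.074]):
        q=ctrl.ik(np.array(sp)+n*.093,quat(frame(-n,y))); r.append(None if q is None else (np.round(q,2).tolist(),np.minimum(q-lo,hi-q).min().round(2)))
    print(deg,r)
E
```

```text
1 pre (array([ 0.92,  0.34, -1.  ,  1.81,  0.31,  1.16,  0.85]), np.float64(0.43))
1 grasp (array([ 0.79,  0.55, -0.88,  2.05,  0.59,  0.81,  0.58]), np.float64(0.45))
1 lift (array([ 0.9 ,  0.37, -0.98,  1.87,  0.35,  1.09,  0.81]), np.float64(0.45))
-1 pre (array([ 0.52,  0.25, -0.42,  1.82,  0.11,  1.1 , -2.05]), np.float64(0.49))
-1 grasp (array([ 0.35,  0.43, -0.23,  2.06,  0.15,  0.67, -2.09]), np.float64(0.44))
-1 lift (array([ 0.49,  0.27, -0.39,  1.87,  0.12,  1.02, -2.06]), np.float64(0.51))
0 [([0.43, 0.32, -0.97, 2.24, 0.7, 0.59, -1.06], np.float64(0.26)), ([0.3, 0.37, -1.03, 2.2, 0.79, 0.67, -1.28], np.float64(0.3))]
30 [([0.47, 0.33, -1.03, 2.24, 0.74, 0.61, -0.56], np.float64(0.26)), ([0.4, 0.44, -1.22, 2.2, 0.89, 0.78, -0.86], np.float64(0.21))]
60 [([0.47, 0.33, -1.03, 2.24, 0.74, 0.61, -0.03], np.float64(0.26)), ([0.4, 0.44, -1.22, 2.2, 0.89, 0.78, -0.34], np.float64(0.21))]
90 [([0.47, 0.33, -1.03, 2.24, 0.74, 0.61, 0.48], np.float64(0.26)), ([0.31, 0.37, -1.05, 2.2, 0.8, 0.69, 0.28], np.float64(0.3))]
120 [([0.58, 0.4, -1.22, 2.24, 0.85, 0.7, 0.85], np.float64(0.2
[... 308 characters left out ...]
, np.float64(0.21))]
210 [([-0.92, 0.28, 0.76, 2.25, -0.37, 0.44, -2.49], np.float64(0.25)), ([0.4, 0.44, -1.22, 2.2, 0.89, 0.78, 2.28], np.float64(0.21))]
240 [([-0.61, 0.23, 0.36, 2.25, -0.06, 0.42, -2.3], np.float64(0.25)), ([-0.91, 0.28, 0.56, 2.21, -0.14, 0.45, -2.35], np.float64(0.28))]
270 [([0.15, 0.25, -0.59, 2.24, 0.49, 0.49, -2.39], np.float64(0.26)), ([0.11, 0.3, -0.75, 2.2, 0.64, 0.58, -2.68], np.float64(0.21))]
300 [([0.25, 0.26, -0.72, 2.24, 0.56, 0.52, -1.96], np.float64(0.26)), ([-0.29, 0.25, -0.24, 2.21, 0.37, 0.49, -1.88], np.float64(0.29))]
330 [([0.33, 0.28, -0.83, 2.24, 0.62, 0.54, -1.5], np.float64(0.26)), ([0.02, 0.28, -0.63, 2.2, 0.58, 0.55, -1.58], np.float64(0.3))]
```

```bash
python3 - <<'E'
from h import *
from station import ctrl,get_state
d=np.array([0,0,-1.]); az=np.radians(59); y=np.array([np.cos(az),np.sin(az),0])
for k,p in enumerate(([.458,-.113,.30],[.445,-.100,.26])):
    ctrl.movep(p,quat(frame(d,y))); img,dd,T=wrist(); P=cloud('wrist',dd,T)
    m=hue(img,5,18,s=90)&(np.hypot(P[...,0]-.458,P[...,1]+.113)<.04)
    print(get_state()['time'],topface(P,m,.162,.003))
    # tilt check: stand rim/foot and collar
    np.savez(f'w{k}.npz',img=img,d=dd,T=T)
cv2.imwrite('pics/w1.png',img)
E
```

```text
2.825 (230, array([ 459.1, -112.2]), array([23. , 31.9]), 59.23296356201172, np.float64(0.1611))
3.175 (439, array([ 459. , -111.6]), array([23. , 31.9]), 58.183380126953125, np.float64(0.1616))
```

View pics/w1.png

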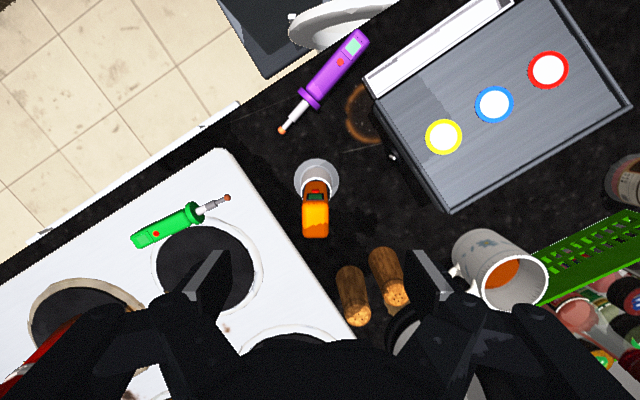

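The wrist view shows orange upright at (315,215) in the white stand at (318,175), with the blue ring at (494,104) and red at (548,70). Both wrist measurements agree to under 1 mm: centre (0.459, -0.112), top z ≈ 0.162 (expected 0.163), 24 mm side at 58.7°. Grasping now.

```bash
python3 - <<'E'
from h import *
from station import ctrl,get_state
for k in(0,1):  # plate/ring check from the wrist views
    f=np.load(f'w{k}.npz'); P=cloud('wrist',f['d'],f['T']); on=(P[...,2]>.055)&(P[...,2]<.095)&(P[...,0]>.43)&(P[...,0]<.51)&(P[...,1]>.01)
    for n,m in(('blue',hue(f['img'],95,130,120)),('red',hue(f['img'],0,6,150)|hue(f['img'],174,180,150))):
        p=P[m&on]
        if len(p)>20:
            c,r=cv2.minEnclosingCircle(p[:,:2].astype(np.float32)); print(k,n,len(p),np.round(c,4),round(r,4),((p.min(0)+p.max(0))/2).round(4))
d=np.array([0,0,-1.]); az=np.radians(58.7); y=np.array([np.cos(az),np.sin(az),0]); q=quat(frame(d,y))
ctrl.movep([.459,-.112,.25],q); ctrl.movel([.459,-.112,.109],q,max_speed=.12)
ctrl.close_gripper(force=60); s=get_state(); print(s['time'],s['width'],s['gripper_force'],s['contact_force'])
ctrl.movel([.459,-.112,.215],q,max_speed=.12); ctrl.pause(.2)
s=get_state(); print(s['time'],s['width'],s['gripper_force'],s['contact_force'],s['tcp_pos'],s['eef_rot'])
a,da=vision.grab_frame("scene"); np.savez('g.npz',a=a,da=da)
cv2.imwrite('pics/d.png',cv2.resize(a[120:320,270:470],None,fx=3,fy=3,interpolation=cv2.INTER_CUBIC))
E
```

```text
0 blue 409 [0.4714 0.1012] 0.0198 [0.4713 0.1012 0.0747]
0 red 409 [0.4677 0.1607] 0.0195 [0.4679 0.1607 0.0753]
1 blue 492 [0.4721 0.1014] 0.0197 [0.4719 0.1012 0.0754]
1 red 505 [0.4676 0.1611] 0.0197 [0.4683 0.1612 0.075 ]
5.3333 0.02315888695095864 58.470128774642944 [-0.73555531 -0.23841417  3.89733548]
6.5667 0.023151085667284375 58.672049045562744 [-0.2756106  -0.0438136  -1.32689742] [ 0.45872276 -0.11192379  0.21443819] [-5.55596686e-04  2.69642543e-01  9.62960321e-01  1.02880967e-04]
```

View pics/d.png

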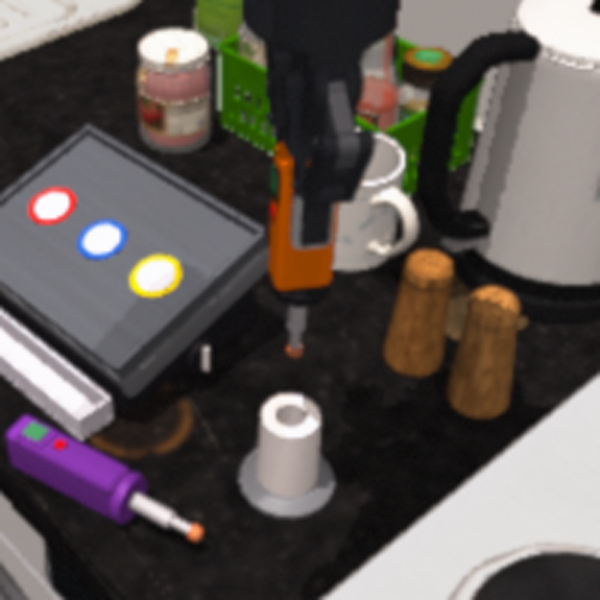

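The lifted probe is upright in the gripper, with its copper tip at crop (294,350), i.e. scene (368,237), and the stand is empty at crop (290,440). The purple probe has toppled. It already lay flat in the wrist view before the grasp, so it was balanced on its tip and fell on its own. Next I measure the tip in the tool frame and hover over blue.

```bash
cat >> h.py <<'E'
N=np.array([-.2576,-.0146,.9662]); N/=np.linalg.norm(N)
AZ=np.radians(70); Q=quat(frame(-N,np.array([np.cos(AZ),np.sin(AZ),0])))
L=.0965   # TCP to free tip along tool z
SP=dict(blue=np.array([.4705,.1003,.0742]),red=np.array([.4677,.1605,.0744]))
E
python3 - <<'E'
from h import *
from station import ctrl,get_state
i=vision.camera_info('scene'); 
for X in([.4587,-.1119,.118],[.4587,-.1119,.118+.052]):
    x=np.array(i['R'])@X+np.array(i['t']); u=np.array(i['mtx'])@x; print('proj',u[:2]/u[2])
ctrl.movep(np.array([.459,-.05,.30]),Q)
ctrl.movep(SP['blue']+N*(L+.06),Q); ctrl.movel(SP['blue']+N*(L+.02),Q,max_speed=.1); ctrl.pause(.4)
s=get_state(); print(s['time'],s['tcp_pos']-SP['blue']-N*(L+.02),s['eef_rot']-Q,s['contact_force'])
img,d,T=wrist(); P=cloud('wrist',d,T); np.savez('w2.npz',img=img,d=d,T=T)
a,da=vision.grab_frame('scene'); np.savez('g2.npz',a=a,da=da)
cv2.imwrite('pics/e.png',np.vstack([cv2.resize(img[80:280,200:500],None,fx=2,fy=2),cv2.resize(a[140:240,240:390],(600,400))])[:, :][:800][:800])
e=cv2.imread('pics/e.png'); cv2.imwrite('pics/e.png',cv2.resize(e,(450,600)))
E
```

```text
proj [367.53206212 237.60604068]
proj [369.00094313 215.92967459]
8.7833 [ 0.00010299 -0.00011705  0.000278  ] [ 3.01682744e-04  9.64413912e-05 -5.34744851e-05 -7.12619996e-05] [ 0.44818079  0.4067584  -1.45153055]
```

View pics/e.png

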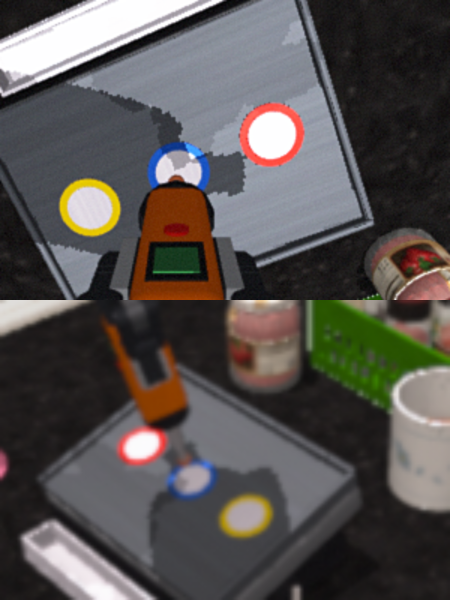

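Top half (wrist): the tip is at (177,178), over the blue ring at (180,170). Lower half (scene): the tip is about at (187,460), just above the blue ring at (191,478), consistent with a 20 mm hover. The tip projection before matched to 1 px. Now pressing, with force feedback.

```bash
cat >> h.py <<'E'
def F(n=5):
    from station import ctrl,get_state
    r=[]
    for _ in range(n): r.append(get_state()['contact_force']@N); ctrl.pause(.02)
    return np.mean(r)
def press(name):
    """from a hover on the spot's axis: go down until contact, then 6 mm of plunger (about 3.4 N)"""
    from station import ctrl,get_state
    S=SP[name]; ctrl.movel(S+N*(L+.006),Q,max_speed=.05); ctrl.pause(.3); f0=F(); g=.006; log=[]
    while g>-.012:
        g-=.001; ctrl.movel(S+N*(L+g),Q,max_speed=.02); ctrl.pause(.12); f=F(4)-f0; log.append((round(g*1e3,1),round(f,2)))
        if f>3.2: break
    s=get_state(); print(name,'t',s['time'],log,'tcp err',(s['tcp_pos']-S-N*(L+g)).round(4),'width',s['width'])
    return g
E
python3 - <<'E'
from h import *
f=np.load('w2.npz'); P=cloud('wrist',f['d'],f['T']); on=(P[...,2]>.055)&(P[...,2]<.095)&(P[...,0]>.42)&(P[...,0]<.52)&(P[...,1]>.01)
for n,m in(('yellow',hue(f['img'],22,32,120)),('red',hue(f['img'],0,6,120)|hue(f['img'],174,180,120))):
    p=P[m&on]; print(n,len(p),((p.min(0)+p.max(0))/2).round(4),np.ptp(p,axis=0).round(3))
g=press('blue')
from station import ctrl,get_state
f0=get_state()['time']; ctrl.pause(2.3); print(F(), get_state()['time'])
img,d=vision.grab_frame('scene'); cv2.imwrite('pics/p.png',cv2.resize(img[140:240,230:380],(600,400),interpolation=cv2.INTER_CUBIC))
E
```

```text
yellow 560 [0.4748 0.0411 0.0745] [0.037 0.039 0.014]
red 615 [0.4678 0.161  0.0754] [0.038 0.038 0.012]
blue t 14.9 [(5.0, np.float64(-0.1)), (4.0, np.float64(-0.2)), (3.0, np.float64(0.05)), (2.0, np.float64(0.6)), (1.0, np.float64(0.3)), (0.0, np.float64(1.42)), (-1.0, np.float64(1.95)), (-2.0, np.float64(1.95)), (-3.0, np.float64(2.32)), (-4.0, np.float64(2.85)), (-5.0, np.float64(3.0)), (-6.0, np.float64(3.67))] tcp err [0. 0. 0.] width 0.023380871893822344
2.2755625181715247 17.2833
```

View pics/p.png

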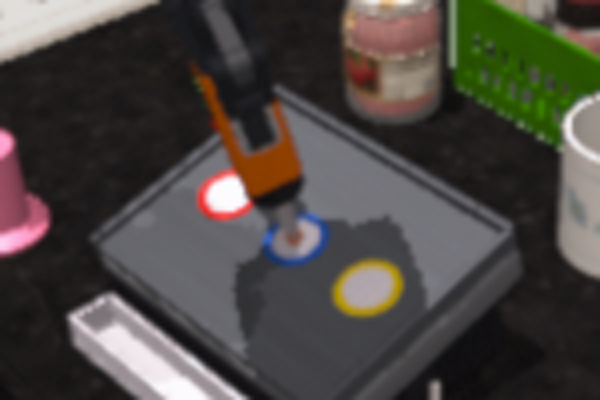

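The picture shows the tip inside the blue ring at (295,238), close to its centre, with the handle square to the plate. The axial force rose by 3.7 N (about 6.5 mm of plunger) and was held for 2.3 s. Now lifting and going on to red.

```bash
python3 - <<'E'
from h import *
from station import ctrl,get_state
ctrl.movel(SP['blue']+N*(L+.045),Q,max_speed=.06); ctrl.movel(SP['red']+N*(L+.045),Q,max_speed=.08)
ctrl.movel(SP['red']+N*(L+.012),Q,max_speed=.06)
press('red'); ctrl.pause(2.3); s=get_state(); print(F(),s['time'],s['tcp_pos'],s['width'])
img,d=vision.grab_frame('scene'); cv2.imwrite('pics/r.png',cv2.resize(img[140:240,230:380],(600,400),interpolation=cv2.INTER_CUBIC))
E
```

```text
red t 25.35 [(5.0, np.float64(-0.79)), (4.0, np.float64(-0.36)), (3.0, np.float64(-0.14)), (2.0, np.float64(0.09)), (1.0, np.float64(-0.63)), (0.0, np.float64(1.0)), (-1.0, np.float64(1.63)), (-2.0, np.float64(1.51)), (-3.0, np.float64(2.29)), (-4.0, np.float64(2.55)), (-5.0, np.float64(3.29))] tcp err [0.     0.0001 0.    ] width 0.023760196310038697
1.6554027097949935 27.65 [0.44415534 0.15918484 0.16282717] 0.02357390769733708
```

View pics/r.png

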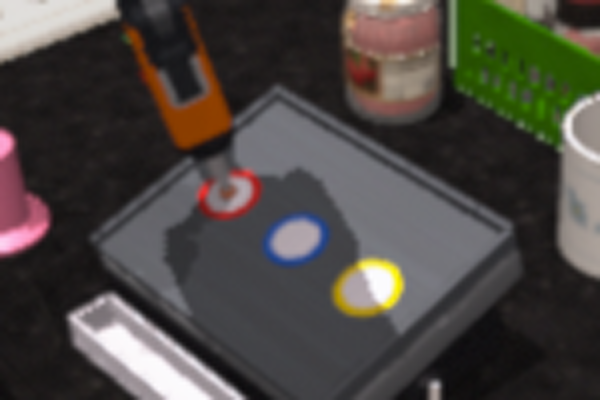

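The tip is at (230,192), inside the red ring, square to the plate and pressed by about 3.3 N (5–6 mm). It has been held for 2.3 s.

```bash
python3 -c "
from station import ticket; print(ticket.close_job())"
```

```text
the job is handed in; nothing more can be done
None
```

The job is handed in at about 28 s of the 48 s: blue was pressed square with about 3.7 N (roughly 6.5 mm of plunger) for 2.3 s, then red with about 3.3 N (5–6 mm), where the thermometer is still held; the green and purple look-alikes toppled early on, before the grasp and apparently by themselves.

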